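Clamp the sample jar in the shaker and start the mixing run

ROBOT

A 7-joint arm with a two-finger parallel gripper is mounted at the origin on the work surface. World frame = base frame: x ahead of the robot, y to its left, z up, the work surface at z = 0. Lengths are in m, angles in rad, forces in N, time in s.
With the tool pointing down it reaches from about 0.425 to 0.875 m from the base axis. Payload 4.7 kg.
Tool frame: the origin (TCP) lies on the centre line of the jaws, within the pads' length; the fingertips stand 14 mm ahead of it and the grasp point (between the pads) lies 5 mm behind it; z points along the fingers, y is the line along which they close (so a half turn about z gives the same grasp; the last joint's range is limited). The gripper opens to 87 mm and grips with 3 to 60 N. Pads are 19 mm wide; open, the fingers measure 117 mm over their backs; the gripper's body (75 mm by 190 mm) begins 51 mm behind the grasp point.
Start: joints at [1.363, 0.321, -0.07, 1.45, 0.023, 1.371, -0.057], TCP at [0.143, -0.634, 0.237] pointing down, gripper open.
Joint ranges: [-2.86, 2.86], [-0.3, 2.09], [-1.38, 1.24], [0.06, 2.45], [-1.56, 4.7], [0.09, 2.05], [-2.69, 2.69]. Speed limits (rad/s): [2.57, 2.57, 3.14, 3.14, 3.14, 3.14, 3.14].

INTERFACE

Orientations are given as a rotation vector (axis times angle).
In Python, from bench import ctrl gives the robot as it stands.
- The arm moves only by the tool send_rows, never from a script. Its argument "steps" is a list of rows, each an object of numbers: "tx", "ty", "tz": the shift along the tool's x, y, z in units of 60 mm (1.0 is 60 mm); "turn": the turn about the tool's z in units of 8 degrees (1.0 is 8 degrees); "grip": the opening, from 0 (shut) to 1 (fully open). A call has 1 to 12 rows; each row shifts and turns the commanded pose from where the row before left it, along the tool's axes as they then stand; what a row does not reach is not made up. A row lasts 1/8 s, in which the tool goes at most 62.5 mm and 10.7 degrees, less where a joint would pass 70% of its speed; a pose out of reach is approached as far as the arm can. A call is refused whole if a number of a shift passes 1 or a number of a turn 1, either way. A call with a gripper value outside its range is refused whole. The fingers move at their own pace and stop on an object; "newtons" is the grip in N (left out, the last holds). Time passes only in rows, so rows that do not move let the fingers close. It gives the time, the measured TCP pose, the force, the opening and the grip force at its end, in the units of the state.
- ctrl.get_state(): the state, without advancing time (a new reading comes with each control period).
- ctrl.get_image(name): name is "scene" or "top" or "wrist"; returns a dict with "pixels" (400x640x3 uint8, red, green, blue), "K" (3x3 intrinsics, pixels), "dist" ([k1, k2, p1, p2, k3] as OpenCV has them; the pictures are not rectified), "cam_to_world" (4x4, takes a point from camera to world coordinates); the wrist camera has in their place "T_tool_cam" (4x4, takes a point from camera to tool coordinates, whose origin is the TCP and whose axes are the flange's). Camera axes: x right, y down, z forward; pixel columns grow to the right and rows downward; lengths in m; the calibration is good to about 2 mm. A picture is of the moment at which its call begins: read the wrist's pose just before it. There is no depth.
- ctrl.close_job(): hands the job in; it is judged then, once.
The state is a dict: "time": time; "joint_positions": joint angles; "qd": joint speeds; "joint_torque": joint torques, N m; "position": TCP position; "tool_rot": TCP orientation; "ft_force": force on the tool from outside, world axes, zero at the start; "torque": the same for the moment, N m; "grip_width": opening from 0.0 (shut) to 1.0 (fully open); "grip_force": force on a finger pad.
Only numpy, scipy, OpenCV 4.12 (cv2) and the standard library are available. Lean on these libraries where they do the work, as an engineer would, in place of code of your own. Each camera call takes 0.05 s, during which the arm holds its last target. There are 200 camera calls.

TASK

Turn the crank clockwise until the jaw has pushed the jar against the far stop and holds it firmly between both pads, without crushing it: stop once the crank clearly turns harder. Then start the run on the console: gently press the yellow key, then the blue, then the green, one at a time, each nearly all the way in and held for about half a second before letting it spring back out. Do not press the red key, and leave the jar standing upright and clamped and everything else on the bench where it is.

Things in the scene. Friction and masses are not known exactly. Their poses are not given: they have to be found in the camera images.
- shaker: white shaker, 180 mm (its x) by 410 mm (its y, from -225 to +185), fixed to the table; origin under the clamp line at table height; rubber deck 60 mm up; the clamp works along its y axis. The grey gearbox of the crank stands at its -y end, top 114 mm up.
- crank_axis (a point): point on the crank's vertical axis, at the top of its hub, 133 mm above the table; turning the crank clockwise, seen from above, moves the jaw along the shaker's +y by 50 mm a turn. The crank is stiff (about 5 N at the knob) and stays where it is left.
- crank_grip (a point): middle of the black upright crank knob (24 mm diameter, 55 mm tall, from 130 to 185 mm above the table), which stands 55 mm from the crank's axis and spins freely on its pin; this point is 164 mm above the table
- jaw_pad: sprung rubber pad on the front of the blue moving jaw (jaw top 125 mm above the table); the pad is 70 mm wide, from 78 to 123 mm above the table, and faces the shaker's +y; origin 6 mm behind the middle of its face, at table height. It gives up to 8 mm into the jaw, 4 N a mm, and then is solid.
- stop: fixed jaw: blue block clamped on the shaker's rails beyond the jar, 74 mm tall with its foot; origin under its middle on the deck. It carries a black V pad facing the jaw (shaker's -y), screwed out by an unknown 0 to 16 mm: the jar seats with its axis somewhere between 65 and 81 mm ahead of the origin.
- jar: amber sample jar with blue cap, 70 mm diameter, 110 mm tall, loose, standing upright on the deck between the jaws, clear of both at first; origin at the centre of its underside
- yellow_top (a point): centre of the top of the yellow key (38 mm diameter); its z axis points out of the console's face, against the pressing direction. The white console (150 by 270 mm, fixed) slopes its face 20 degrees towards the robot, with four keys in one level row 60 mm apart; the order of colours varies
- yellow (a joint): how far the yellow key is pushed in, m: 0 out, 0.008 fully down (about 6 N); it springs back
- yellow_base: black housing of the yellow key, with the key; origin at the centre of its underside
- blue_top (a point): centre of the top of the blue key (38 mm diameter); its z axis points out of the console's face, against the pressing direction. The white console (150 by 270 mm, fixed) slopes its face 20 degrees towards the robot, with four keys in one level row 60 mm apart; the order of colours varies
- blue (a joint): how far the blue key is pushed in, m: 0 out, 0.008 fully down (about 6 N); it springs back
- blue_base: black housing of the blue key, with the key; origin at the centre of its underside
- green_top (a point): centre of the top of the green key (38 mm diameter); its z axis points out of the console's face, against the pressing direction. The white console (150 by 270 mm, fixed) slopes its face 20 degrees towards the robot, with four keys in one level row 60 mm apart; the order of colours varies
- green (a joint): how far the green key is pushed in, m: 0 out, 0.008 fully down (about 6 N); it springs back
- green_base: black housing of the green key, with the key; origin at the centre of its underside
- red_top (a point): centre of the top of the red key (38 mm diameter); its z axis points out of the console's face, against the pressing direction. The white console (150 by 270 mm, fixed) slopes its face 20 degrees towards the robot, with four keys in one level row 60 mm apart; the order of colours varies
- red (a joint): how far the red key is pushed in, m: 0 out, 0.008 fully down (about 6 N); it springs back
- beaker: glass beaker, 70 mm wide, 90 tall; loose bystander, origin at the centre of its underside
- bucket: green rotor bucket, 90 mm wide, 100 tall; loose bystander, origin at the centre of its underside
- wash_bottle: white bottle with red cap, 66 mm wide, 160 tall; loose bystander, origin at the centre of its underside
- dish: closed clear dish, 76 mm wide, 14 high; loose bystander, origin at the centre of its underside
- tube: clear tube with blue cap lying on a flat foot, 110 mm long along its x, 35 high; loose bystander, origin at the centre of its underside
- tip_box: open blue box with dividers, 90 x 125 mm, 60 high; loose bystander, origin at the centre of its underside
- reagent: bottle with orange cap, 64 mm wide, 130 tall; loose bystander, origin at the centre of its underside

How it is judged:
On the way, in this order (a step that is already met when the one before it is completed fails the run):
1. the jar is clamped between the jaw pad and the stop with at least 8 N (contact force between jar and jaw_pad above 8 N and contact force between jar and stop above 8 N), for 0.2 s.
2. the yellow key is at least 5 mm in, the others out, the jar still clamped (value of joint yellow above 0.005 m and value of joint each of blue, green, red below 0.0025 m and contact force between jar and jaw_pad above 5 N and contact force between jar and stop above 5 N), for 0.2 s.
3. the blue key is at least 5 mm in, the others out, the jar still clamped (value of joint blue above 0.005 m and value of joint each of yellow, green, red below 0.0025 m and contact force between jar and jaw_pad above 5 N and contact force between jar and stop above 5 N), for 0.2 s.
4. the green key is at least 5 mm in, the others out, the jar still clamped (value of joint green above 0.005 m and value of joint each of yellow, blue, red below 0.0025 m and contact force between jar and jaw_pad above 5 N and contact force between jar and stop above 5 N), for 0.2 s.
At the end, for the whole second after the job is handed in: the jar stands upright (within 0.12 rad) and still, clamped with at least 5 N between jaw pad and stop, and all four keys are out again (less than 2.5 mm in) (contact force between jar and jaw_pad above 5 N and contact force between jar and stop above 5 N and angle between jar's own z axis and vertical below 0.12 rad and linear speed of jar below 0.01 m/s and value of joint each of yellow, blue, green, red below 0.0025 m); the robot touches nothing.
It fails at once if a key is pushed in more than 4 mm while the jar is not clamped (under 3 N) (value of joint any of yellow, blue, green above 0.004 m and contact force between jar and jaw_pad below 3 N).
It fails at once if the jar is squeezed with more than 90 N (contact force between jar and jaw_pad above 90 N).
It fails at once if the red key is pushed in more than 3 mm (value of joint red above 0.003 m).
It fails at once if a key is pressed with more than 35 N (contact force between any of yellow_base, blue_base, green_base and the fingers above 35 N).
It fails at once if a bystander is moved more than 30 mm (distance of any of beaker, bucket, wash_bottle, dish, tube, tip_box, reagent from where it was at the start of the episode above 0.03 m).
It also fails if it takes over 72 s, if anything falls off the work surface, if the arm or the gripper's body presses on something with over 40 N, if the wrist force passes 120 N, or if a joint passes its speed limit or range.

## Working session

There is one attempt and no reset: what is moved stays moved. The work goes in short steps, Python scripts to look and compute and a tool call to move; the robot and the scene stay as the last step left them, time stands still between calls to the robot, and variables do not carry over. Pictures are saved under pics/ and viewed, at most 10 in all, crops included, and the job is handed in when it is done.

Besides the shell and the picture viewer there is one more tool, called after ">>>" by a JSON object that holds its "fn" and its "kwargs". send_rows: Moves the arm, as the interface text tells. Its arguments: {"type":"object","properties":{"steps":{"type":"array"},"newtons":{"type":"number"}},"required":["steps"]}

```bash
ls; mkdir -p pics; python3 - <<'E'
from bench import ctrl
import cv2,pickle
s=ctrl.get_state();print(s)
d={}
for n in("scene","top","wrist"):
    i=ctrl.get_image(n);d[n]=i;cv2.imwrite(f"pics/{n}0.png",i["pixels"][:,:,::-1])
    print(n,i["K"],i["dist"],i.get("cam_to_world",i.get("T_tool_cam")))
pickle.dump(d,open("d0.pkl","wb"))
E
```

```text
pics
{'time': 0.0, 'joint_positions': array([ 1.36310383,  0.32182808, -0.07008494,  1.45162564,  0.0226084 ,
        1.37078319, -0.05690433]), 'qd': array([-1.46697934e-03, -6.32865743e-04, -2.34907706e-03, -5.00938888e-05,
       -8.22391807e-04,  6.59512899e-04,  1.87603710e-05]), 'joint_torque': array([-2.05087149e-04, -4.91285992e+01, -4.03963253e-01, -3.12527740e+01,
       -6.38463395e-02,  4.35392931e-02,  1.72442733e-04]), 'position': array([ 0.14282656, -0.63360094,  0.23548296]), 'tool_rot': array([-3.12046982e+00, -3.47516651e-01,  4.83264925e-04]), 'ft_force': array([-1.15195297,  0.29049447, -0.61208227]), 'torque': array([ 0.00886961, -0.04911773, -0.02238607]), 'grip_force': 0.0, 'grip_width': 1.0039762136588595}
scene [[387.53476825   0.         322.43926165]
 [  0.         387.53476825 201.53677455]
 [  0.           0.           1.        ]] [-0.03930542  0.          0.          0.          0.        ] [[-0.37508448  0.73416597 -0.5659611   1.14844865]
 [ 0.92691299  0.30493974 -0.21873287  0.15896634]
 [ 0.0119978  -0.60664    -0.79488613  0.99524703]
 [ 0.       
[... 201 characters left out ...]
        0.          0.        ] [[ 0.02369514 -0.98568897  0.16690056  0.31555735]
 [-0.99931397 -0.02810623 -0.02411685 -0.05582985]
 [ 0.02846266 -0.16621461 -0.98567874  1.39035707]
 [ 0.          0.          0.          1.        ]]
wrist [[318.68266626   0.         317.78366536]
 [  0.         318.68266626 196.40060804]
 [  0.           0.           1.        ]] [-0.02388051  0.          0.          0.          0.        ] [[-4.59920231e-04 -9.68642217e-01 -2.48459339e-01  6.69629676e-02]
 [ 9.99999613e-01 -2.59158967e-04 -8.40732077e-04 -1.33064944e-04]
 [ 7.49978118e-04 -2.48459630e-01  9.68641962e-01 -1.47393059e-01]
 [ 0.00000000e+00  0.00000000e+00  0.00000000e+00  1.00000000e+00]]
```

View pics/top0.png

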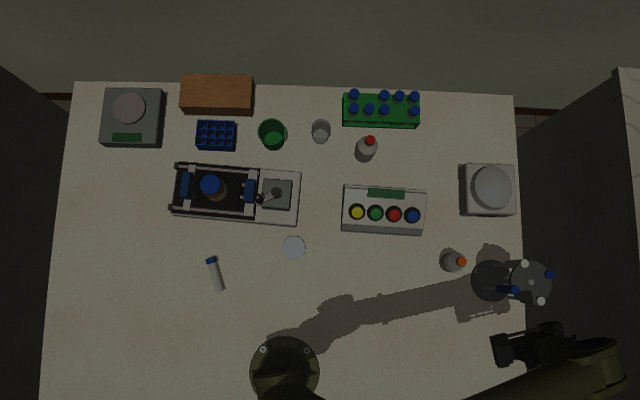

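View pics/scene0.png

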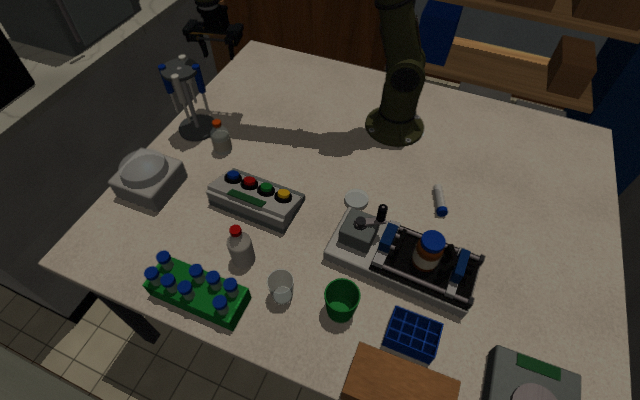

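The top view shows the keys, left to right: yellow (358,212), green (375,213), red (394,214), blue (413,215). The crank gearbox is at (275,193), its dark knob near (262,198), the jaw at (250,190), the jar cap at (211,186) and the stop at (185,184). The scene view shows the same objects, with the knob at (382,212). Next I'll enlarge the crank area and measure the coloured blobs.

```bash
cat > h.py <<'E'
import numpy as np,cv2
from scipy.spatial.transform import Rotation as R
def ray(im,uv,T=None):
    T=im["cam_to_world"] if T is None else T
    p=cv2.undistortPoints(np.array([[uv]],float),im["K"],im["dist"])[0,0]
    d=T[:3,:3]@np.array([p[0],p[1],1]);return T[:3,3],d/np.linalg.norm(d)
def plane(im,uv,z,T=None):
    o,d=ray(im,uv,T);return o+d*(z-o[2])/d[2]
def tri(*rays):
    A=sum(np.eye(3)-np.outer(d,d) for o,d in rays);b=sum((np.eye(3)-np.outer(d,d))@o for o,d in rays)
    p=np.linalg.solve(A,b);return p,[np.linalg.norm(np.cross(p-o,d)) for o,d in rays]
def wristT(im,s):
    T=np.eye(4);T[:3,:3]=R.from_rotvec(s["tool_rot"]).as_matrix();T[:3,3]=s["position"];return T@im["T_tool_cam"]
def blobs(px,lo,hi,box,amin=15):
    h=cv2.cvtColor(px,cv2.COLOR_RGB2HSV);m=cv2.inRange(h,lo,hi)
    x0,y0,x1,y1=box;k=np.zeros_like(m);k[y0:y1,x0:x1]=m[y0:y1,x0:x1]
    n,_,st,c=cv2.connectedComponentsWithStats(k)
    return [(st[i,4],c[i].round(1).tolist(),st[i,:4].tolist()) for i in range(1,n) if st[i,4]>=amin]
E
python3 - <<'E'
from h import *;import pickle
d=pickle.load(open("d0.pkl","rb"))
C={"yellow":((20,120,80),(34,255,255)),"green":((45,100,40),(80,255,255)),"red":((0,140,60),(8,255,255)),"blue":((105,120,40),(125,255,255))}
for n,box in(("top",(340,200,430,225)),("scene",(205,165,300,210))):
  for c,(a,b) in C.items(): print(n,c,blobs(d[n]["pixels"],a,b,box))
for n,box in(("top",(165,155,300,225)),("scene",(330,200,490,300))):
  print(n,"blue",blobs(d[n]["pixels"],*C["blue"],box))
a=d["top"]["pixels"][155:230,165:305,::-1];b=d["scene"]["pixels"][200:310,320:490,::-1]
a=cv2.resize(a,None,fx=4,fy=4,interpolation=3);b=cv2.resize(b,None,fx=2.6,fy=2.6,interpolation=3)
o=np.zeros((600,600,3),np.uint8);o[:300,:560]=a;o[300:300+b.shape[0],:b.shape[1]]=b[:300]
cv2.imwrite("pics/crop.png",np.clip(o*1.8,0,255).astype(np.uint8))
E
```

```text
top yellow [(np.int32(98), [357.0, 212.0], [352, 207, 11, 11])]
top green [(np.int32(103), [375.7, 213.3], [370, 208, 12, 12])]
top red [(np.int32(100), [394.2, 214.6], [389, 209, 11, 12])]
top blue [(np.int32(107), [412.7, 215.8], [407, 210, 12, 12])]
scene yellow [(np.int32(79), [283.3, 192.3], [278, 189, 12, 9])]
scene green [(np.int32(71), [265.8, 186.1], [261, 182, 11, 10]), (np.int32(212), [246.6, 197.4], [228, 189, 38, 17])]
scene red [(np.int32(67), [249.0, 179.4], [244, 176, 12, 8])]
scene blue [(np.int32(75), [232.4, 174.1], [227, 170, 12, 9])]
top blue [(np.int32(180), [184.5, 184.0], [180, 172, 10, 25]), (np.int32(322), [209.6, 183.9], [200, 174, 21, 21]), (np.int32(200), [248.4, 190.0], [243, 179, 12, 23])]
scene blue [(np.int32(43), [441.4, 208.6], [437, 206, 10, 7]), (np.int32(230), [388.7, 233.8], [380, 223, 18, 23]), (np.int32(391), [433.1, 240.2], [421, 230, 25, 21]), (np.int32(241), [462.2, 261.9], [455, 249, 15, 27])]
```

View pics/crop.png

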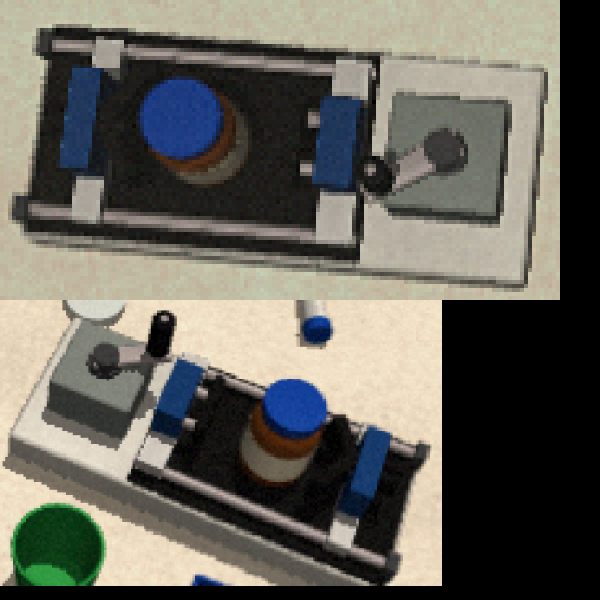

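The crop shows the top view with the hub at about (276,192.4) and the knob top at about (259.6,198.5). In the scene view the hub is at about (360,222.6) and the knob top at about (382.6,206). The grey gearbox, the jaw and the stop are also visible.

```bash
python3 - <<'E'
from h import *;import pickle
d=pickle.load(open("d0.pkl","rb"));t,s=d["top"],d["scene"]
np.set_printoptions(precision=4,suppress=True)
def P(n,a,b,z=None):
    p,e=tri(ray(t,a),ray(s,b));print(n,p,np.round(e,4),"" if z is None else plane(t,a,z));return p
hub=P("hub",(276,192.3),(360,222.5),.133)
kn=P("knobtop",(259.5,198.3),(382.6,206.1),.185)
P("cap",(209.6,183.9),(433.1,240.2),.17)
K={}
for n,a,b in(("yellow",(357,212),(283.3,192.3)),("green",(375.7,213.3),(265.8,186.1)),("red",(394.2,214.6),(249,179.4)),("blue",(412.7,215.8),(232.4,174.1))): K[n]=P(n,a,b)
print(np.diff(np.array(list(K.values())),axis=0), [np.linalg.norm(v) for v in np.diff(np.array(list(K.values())),axis=0)])
P("jawtop",(248.4,190),(388.7,233.8),.12);P("stop",(184.5,184),(462.2,261.9),.13)
print("rails: deck corners", plane(t,(165+40/4,155+40/4),.06),plane(t,(165+378/4,155+58/4),.06),plane(t,(165+545/4,155+70/4),.05),plane(t,(165+525/4,155+285/4),.05))
print("handdist",np.linalg.norm((kn-hub)[:2]))
for n,a,z in(("bucket",(273,134),.05),("beaker",(320,131),.05),("dish",(294,247),.01),("wash",(367,147),.1),("reagent",(455,262),.08),("tube",(215,273),.02)): print(n,plane(t,a,z))
E
```

```text
hub [0.5542 0.0392 0.1218] [0.001 0.001] [0.5523 0.0374 0.133 ]
knobtop [0.5234 0.084  0.1818] [0.0028 0.0028] [0.5233 0.0809 0.185 ]
cap [0.5656 0.2339 0.1672] [0.0003 0.0003] [0.5651 0.2329 0.17  ]
yellow [ 0.5067 -0.2175  0.0757] [0.0004 0.0004] 
green [ 0.5044 -0.2779  0.0746] [0. 0.] 
red [ 0.5017 -0.3373  0.0766] [0.0002 0.0002] 
blue [ 0.4999 -0.3981  0.0732] [0.0004 0.0004] 
[[-0.0023 -0.0604 -0.0011]
 [-0.0028 -0.0594  0.002 ]
 [-0.0018 -0.0608 -0.0034]] [np.float64(0.06045684420701821), np.float64(0.05953056862280479), np.float64(0.06094882235579946)]
jawtop [0.5592 0.1233 0.1218] [0.0001 0.0001] [0.5595 0.1236 0.12  ]
stop [0.5718 0.3213 0.1252] [0.0001 0.0001] [0.5708 0.3197 0.13  ]
rails: deck corners [0.6475 0.377  0.06  ] [0.64   0.0995 0.06  ] [ 0.6364 -0.0365  0.05  ] [ 0.459  -0.0257  0.05  ]
handdist 0.05433364292916559
bucket [0.7655 0.0617 0.05  ]
beaker [ 0.781  -0.0949  0.05  ]
dish [ 0.3947 -0.0196  0.01  ]
wash [ 0.7151 -0.2457  0.1   ]
reagent [ 0.355  -0.5303  0.08  ]
tube [0.3033 0.2323 0.02  ]
```

```bash
cat > mv.py <<'E'
import sys;from h import *
from bench import ctrl
def plan(targets):
    """targets: world xyz (+yaw of tool x, deg) -> tool-frame deltas in units"""
    s=ctrl.get_state();M=R.from_rotvec(s["tool_rot"]).as_matrix();p=s["position"]
    print("t",round(s["time"],2),"pos",p.round(4),"yaw",np.degrees(np.arctan2(M[1,0],M[0,0])).round(2),"F",s["ft_force"].round(2),"w",round(s["grip_width"],3),"toolz",M[:,2].round(3))
    for q in targets:
        q=np.array(q);print((M.T@(q-p)/.06).round(3));p=q
if __name__=="__main__": plan(eval(sys.argv[1]))
E
python3 - <<'E'
from h import *;import pickle
d=pickle.load(open("d0.pkl","rb"));t,s=d["top"],d["scene"]
print(tri(ray(t,(531,281)),ray(s,(182,70))), plane(t,(490,280),0), plane(s,(197,127),0))
E
python3 mv.py "[(.1428,-.6336,.3),(.45,-.3,.3),(.53,-.03,.27)]"
```

```text
(array([ 0.29803613, -0.67635396,  0.25667249]), [np.float64(0.006019886700467947), np.float64(0.0060198867004679175)]) [ 2.99125981e-01 -6.79099523e-01  2.22044605e-16] [ 0.29279654 -0.68730088  0.        ]
t 0.15 pos [ 0.1429 -0.6337  0.2357] yaw 12.71 F [-0.02 -0.81  0.  ] w 0.998 toolz [-0.     0.001 -1.   ]
[-1.000e-03 -3.000e-03 -1.072e+00]
[ 6.218e+00 -4.297e+00  6.000e-03]
[ 2.291 -4.096  0.506]
```

>>> {"fn": "send_rows", "kwargs": {"steps": [{"tz": -0.55, "turn": 0.8, "grip": 1}, {"tz": -0.55, "turn": 0.8}, {"tx": 0.1, "ty": -0.75}, {"tx": 0.1, "ty": -0.75}, {"tx": 0.1, "ty": -0.75}, {"tx": 0.72, "ty": -0.56}, {"tx": 0.72, "ty": -0.56}, {"tx": 0.72, "ty": -0.56}, {"tx": 0.72, "ty": -0.56}, {"tx": 0.72, "ty": -0.56}, {"tx": 0.72, "ty": -0.56}]}}

```text
validation failed for argument at $.st...
```

>>> {"fn": "send_rows", "kwargs": {"steps": [{"tx": 0.25, "ty": -0.75}, {"tx": 0.25, "ty": -0.75}, {"tx": 0.25, "ty": -0.75}, {"tx": 0.25, "ty": -0.75}, {"tx": 0.25, "ty": -0.75}, {"tx": 0.25, "ty": -0.75}, {"tx": 0.25, "ty": -0.75}, {"tx": 0.25, "ty": -0.75}, {"tz": 0.3}, {"tz": 0.3}]}}

```text
validation failed for argument at $.st...
```

```bash
python3 - <<'E'
from h import *;import pickle
from bench import ctrl
from mv import plan;plan([])
s=ctrl.get_state();i=ctrl.get_image("wrist");pickle.dump((s,i),open("w1.pkl","wb"))
cv2.imwrite("pics/w1.png",np.clip(i["pixels"][:,:,::-1]*1.5,0,255).astype(np.uint8))
E
```

```text
t 0.15 pos [ 0.1429 -0.6337  0.2357] yaw 12.71 F [-0.02 -0.81  0.  ] w 0.998 toolz [-0.     0.001 -1.   ]
```

View pics/w1.png

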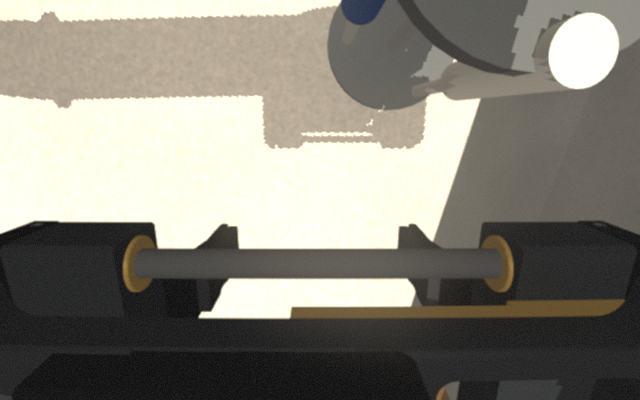

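The calls were refused and the arm hasn't moved. The wrist picture is still from the start pose: fingers across rows 220-300, and the stand at the top right. I'll resend with every field filled in.

>>> {"fn": "send_rows", "kwargs": {"steps": [{"tx": 0, "ty": 0, "tz": -0.55, "turn": 0.8, "grip": 1}, {"tx": 0, "ty": 0, "tz": -0.55, "turn": 0.8, "grip": 1}, {"tx": 0.1, "ty": -0.75, "tz": 0, "turn": 0, "grip": 1}, {"tx": 0.1, "ty": -0.75, "tz": 0, "turn": 0, "grip": 1}, {"tx": 0.1, "ty": -0.75, "tz": 0, "turn": 0, "grip": 1}, {"tx": 0.72, "ty": -0.56, "tz": 0, "turn": 0, "grip": 1}, {"tx": 0.72, "ty": -0.56, "tz": 0, "turn": 0, "grip": 1}, {"tx": 0.72, "ty": -0.56, "tz": 0, "turn": 0, "grip": 1}, {"tx": 0.72, "ty": -0.56, "tz": 0, "turn": 0, "grip": 1}, {"tx": 0.72, "ty": -0.56, "tz": 0, "turn": 0, "grip": 1}, {"tx": 0.72, "ty": -0.56, "tz": 0, "turn": 0, "grip": 1}]}}

```text
time: 1.58
position: [0.4218, -0.2967, 0.3026]
tool_rot: [3.141, -0.003, 0.0]
ft_force: [-0.4, -0.5, -0.6]
grip_width: 1.002
grip_force: 0.0
```

>>> {"fn": "send_rows", "kwargs": {"steps": [{"tx": 0.25, "ty": -0.75, "tz": 0, "turn": 0, "grip": 1}, {"tx": 0.25, "ty": -0.75, "tz": 0, "turn": 0, "grip": 1}, {"tx": 0.25, "ty": -0.75, "tz": 0, "turn": 0, "grip": 1}, {"tx": 0.25, "ty": -0.75, "tz": 0, "turn": 0, "grip": 1}, {"tx": 0.25, "ty": -0.75, "tz": 0, "turn": 0, "grip": 1}, {"tx": 0.25, "ty": -0.75, "tz": 0, "turn": 0, "grip": 1}, {"tx": 0.25, "ty": -0.75, "tz": 0, "turn": 0, "grip": 1}, {"tx": 0.25, "ty": -0.75, "tz": 0.3, "turn": 0, "grip": 1}, {"tx": -0.3, "ty": 0, "tz": 0.4, "turn": 0, "grip": 1}, {"tx": 0, "ty": 0, "tz": 0, "turn": 0, "grip": 1}]}}

```text
time: 2.82
position: [0.5215, 0.062, 0.2588]
tool_rot: [3.14, -0.001, -0.006]
ft_force: [0.7, 0.2, 0.1]
grip_width: 1.001
grip_force: 0.0
```

```bash
python3 - <<'E'
from h import *;import pickle
from bench import ctrl
from mv import plan;plan([])
s=ctrl.get_state();i=ctrl.get_image("wrist");pickle.dump((s,i),open("w1.pkl","wb"))
cv2.imwrite("pics/w2.png",np.clip(i["pixels"][:,:,::-1]*1.3,0,255).astype(np.uint8))
E
```

```text
t 2.83 pos [0.5215 0.062  0.2588] yaw -0.03 F [0.68 0.2  0.14] w 1.001 toolz [-0.004 -0.001 -1.   ]
```

View pics/w2.png

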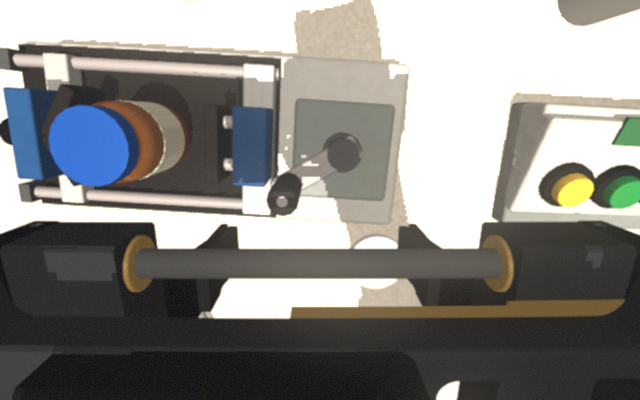

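The hub is at about (344,151), the knob top's centre pin at (282,201), the jaw at about x 252, the jar cap at (95,146), and the stop at x 35.

```bash
python3 - <<'E'
from h import *;import pickle
s,i=pickle.load(open("w1.pkl","rb"));T=wristT(i,s)
d=pickle.load(open("d0.pkl","rb"));t,c=d["top"],d["scene"]
h=plane(i,(344,150.5),.133,T);k=plane(i,(282,201),.185,T);print(h,k,np.linalg.norm((h-k)[:2]))
print("3-view",tri(ray(i,(344,150.5),T),ray(t,(276,192.3)),ray(c,(360,222.5))),tri(ray(i,(282,201),T),ray(t,(259.5,198.3)),ray(c,(382.6,206.1))))
print("jaw edges",plane(i,(234,140),.125,T),plane(i,(271,140),.125,T),plane(i,(207,140),.123,T),"cap",plane(i,(94,146),.17,T),"stop",plane(i,(13,135),.134,T),plane(i,(57,135),.134,T))
from mv import plan;plan([(.5215,.078,.2588),(.5215,.078,.159)])
E
```

```text
[0.55825297 0.03967673 0.133     ] [0.52796765 0.0878312  0.185     ] 0.05688632320341288
3-view (array([0.55528265, 0.03910865, 0.12215306]), [np.float64(0.0017690998756812175), np.float64(0.00128958822525258), np.float64(0.0015487527232162022)]) (array([0.52484621, 0.08542349, 0.18201389]), [np.float64(0.003574341023272149), np.float64(0.004281853058534987), np.float64(0.0021104132727345418)])
jaw edges [0.56664122 0.13515668 0.125     ] [0.56655433 0.10282476 0.125     ] [0.56656635 0.15952118 0.123     ] cap [0.56634696 0.22845894 0.17      ] stop [0.57281235 0.32379405 0.134     ] [0.57243863 0.2846329  0.134     ]
t 2.88 pos [0.523  0.0613 0.2603] yaw -0.13 F [ 0.86 -0.82  0.53] w 1.003 toolz [-0.001 -0.001 -1.   ]
[-0.026 -0.279  0.025]
[ 1.000e-03 -2.000e-03  1.663e+00]
```

>>> {"fn": "send_rows", "kwargs": {"steps": [{"tx": 0.05, "ty": -0.39, "tz": 0.1, "turn": 0, "grip": 1}, {"tx": 0, "ty": 0, "tz": 0.5, "turn": 0, "grip": 1}, {"tx": 0, "ty": 0, "tz": 0.5, "turn": 0, "grip": 1}, {"tx": 0, "ty": 0, "tz": 0.55, "turn": 0, "grip": 1}, {"tx": 0, "ty": 0, "tz": 0, "turn": 0, "grip": 0.2}, {"tx": 0, "ty": 0, "tz": 0, "turn": 0, "grip": 0.2}, {"tx": 0, "ty": 0, "tz": 0, "turn": 0, "grip": 0.2}, {"tx": 0, "ty": 0, "tz": 0, "turn": 0, "grip": 0.2}, {"tx": 0, "ty": 0, "tz": 0, "turn": 0, "grip": 0.2}, {"tx": 0, "ty": 0, "tz": 0, "turn": 0, "grip": 0.2}], "newtons": 30}}

```text
time: 4.12
position: [0.5264, 0.0853, 0.1617]
tool_rot: [3.141, -0.002, 0.0]
ft_force: [-0.6, 0.1, -0.0]
grip_width: 0.402
grip_force: 0.0
```

>>> {"fn": "send_rows", "kwargs": {"steps": [{"tx": 0, "ty": 0, "tz": 0, "turn": 0, "grip": 0}, {"tx": 0, "ty": 0, "tz": 0, "turn": 0, "grip": 0}, {"tx": 0, "ty": 0, "tz": 0, "turn": 0, "grip": 0}, {"tx": 0, "ty": 0, "tz": 0, "turn": 0, "grip": 0}], "newtons": 30}}

```text
time: 4.62
position: [0.5263, 0.0878, 0.1616]
tool_rot: [-3.138, -0.0, -0.001]
ft_force: [-0.1, 5.1, -1.4]
grip_width: 0.266
grip_force: 30.0
```

```bash
cat > arc.py <<'E'
import sys;from h import *
def arc(c,r,a0,step,n,p=None):
    """clockwise arc, world angles in deg; tool x=world x, tool y=-world y"""
    a=np.radians(a0-step*np.arange(n+1));q=np.array(c)+r*np.c_[np.cos(a),np.sin(a)]
    if p is not None:q[0]=p
    for k,v in zip(a0-step*np.arange(1,n+1),np.diff(q,axis=0)/.06*[1,-1]):print(round(k),v.round(2))
E
python3 - <<'E'
from mv import plan;plan([])
from arc import *
c=(.5555,.039);print(np.degrees(np.arctan2(.0853-c[1],.5264-c[0])))
arc(c,.055,122,10,12)
E
```

```text
t 4.62 pos [0.5263 0.0878 0.1616] yaw 0.01 F [-0.1   5.13 -1.37] w 0.266 toolz [ 0.001  0.003 -1.   ]
122.14976071480048
112 [ 0.14 -0.07]
102 [ 0.15 -0.05]
92 [ 0.16 -0.02]
82 [0.16 0.01]
72 [0.16 0.04]
62 [0.15 0.06]
52 [0.13 0.09]
42 [0.12 0.11]
32 [0.1  0.13]
22 [0.07 0.14]
12 [0.05 0.15]
2 [0.02 0.16]
```

>>> {"fn": "send_rows", "kwargs": {"steps": [{"tx": 0.14, "ty": -0.11, "tz": 0, "turn": 0, "grip": 0}, {"tx": 0.15, "ty": -0.05, "tz": 0, "turn": 0, "grip": 0}, {"tx": 0.16, "ty": -0.02, "tz": 0, "turn": 0, "grip": 0}, {"tx": 0.16, "ty": 0.01, "tz": 0, "turn": 0, "grip": 0}, {"tx": 0.16, "ty": 0.04, "tz": 0, "turn": 0, "grip": 0}, {"tx": 0.15, "ty": 0.06, "tz": 0, "turn": 0, "grip": 0}, {"tx": 0, "ty": 0, "tz": 0, "turn": 0, "grip": 0}]}}

```text
time: 5.5
position: [0.5817, 0.0876, 0.1615]
tool_rot: [3.139, -0.005, -0.003]
ft_force: [-3.5, -2.8, 4.1]
grip_width: 0.271
grip_force: 30.0
```

```bash
python3 -c "
from arc import *
arc((.5545,.040),.055,60,10,12,(.5816,.0895))"
```

```text
50 [0.14 0.12]
40 [0.11 0.11]
30 [0.09 0.13]
20 [0.07 0.14]
10 [0.04 0.15]
0 [0.01 0.16]
-10 [-0.01  0.16]
-20 [-0.04  0.15]
-30 [-0.07  0.14]
-40 [-0.09  0.13]
-50 [-0.11  0.11]
-60 [-0.13  0.09]
```

>>> {"fn": "send_rows", "kwargs": {"steps": [{"tx": 0.14, "ty": 0.12, "tz": 0, "turn": 0, "grip": 0}, {"tx": 0.11, "ty": 0.11, "tz": 0, "turn": 0, "grip": 0}, {"tx": 0.09, "ty": 0.13, "tz": 0, "turn": 0, "grip": 0}, {"tx": 0.07, "ty": 0.14, "tz": 0, "turn": 0, "grip": 0}, {"tx": 0.04, "ty": 0.15, "tz": 0, "turn": 0, "grip": 0}, {"tx": 0.01, "ty": 0.16, "tz": 0, "turn": 0, "grip": 0}]}}

```text
time: 6.25
position: [0.6085, 0.0434, 0.1616]
tool_rot: [-3.138, -0.001, 0.002]
ft_force: [-3.5, 4.7, 2.7]
grip_width: 0.269
grip_force: 30.0
```

>>> {"fn": "send_rows", "kwargs": {"steps": [{"tx": -0.01, "ty": 0.16, "tz": 0, "turn": 0, "grip": 0}, {"tx": -0.04, "ty": 0.15, "tz": 0, "turn": 0, "grip": 0}, {"tx": -0.07, "ty": 0.14, "tz": 0, "turn": 0, "grip": 0}, {"tx": -0.09, "ty": 0.13, "tz": 0, "turn": 0, "grip": 0}, {"tx": -0.11, "ty": 0.11, "tz": 0, "turn": 0, "grip": 0}, {"tx": -0.13, "ty": 0.09, "tz": 0, "turn": 0, "grip": 0}]}}

```text
time: 7.0
position: [0.5841, -0.0055, 0.1617]
tool_rot: [-3.14, 0.002, -0.008]
ft_force: [4.9, 2.4, -2.4]
grip_width: 0.265
grip_force: 30.0
```

```bash
python3 -c "
from arc import *
arc((.554,.040),.055,-60,10,24,(.5820,-.0082))"
```

```text
-70 [-0.15  0.06]
-80 [-0.15  0.04]
-90 [-0.16  0.01]
-100 [-0.16 -0.01]
-110 [-0.15 -0.04]
-120 [-0.14 -0.07]
-130 [-0.13 -0.09]
-140 [-0.11 -0.11]
-150 [-0.09 -0.13]
-160 [-0.07 -0.14]
-170 [-0.04 -0.15]
-180 [-0.01 -0.16]
-190 [ 0.01 -0.16]
-200 [ 0.04 -0.15]
-210 [ 0.07 -0.14]
-220 [ 0.09 -0.13]
-230 [ 0.11 -0.11]
-240 [ 0.13 -0.09]
-250 [ 0.14 -0.07]
-260 [ 0.15 -0.04]
-270 [ 0.16 -0.01]
-280 [0.16 0.01]
-290 [0.15 0.04]
-300 [0.14 0.07]
```

>>> {"fn": "send_rows", "kwargs": {"steps": [{"tx": -0.15, "ty": 0.09, "tz": 0, "turn": 0, "grip": 0}, {"tx": -0.15, "ty": 0.04, "tz": 0, "turn": 0, "grip": 0}, {"tx": -0.16, "ty": 0.01, "tz": 0, "turn": 0, "grip": 0}, {"tx": -0.16, "ty": -0.01, "tz": 0, "turn": 0, "grip": 0}, {"tx": -0.15, "ty": -0.04, "tz": 0, "turn": 0, "grip": 0}, {"tx": -0.14, "ty": -0.07, "tz": 0, "turn": 0, "grip": 0}]}}

```text
time: 7.75
position: [0.5283, -0.0088, 0.1616]
tool_rot: [3.14, -0.004, 0.004]
ft_force: [4.0, -3.1, -2.3]
grip_width: 0.265
grip_force: 30.0
```

>>> {"fn": "send_rows", "kwargs": {"steps": [{"tx": -0.13, "ty": -0.09, "tz": 0, "turn": 0, "grip": 0}, {"tx": -0.11, "ty": -0.11, "tz": 0, "turn": 0, "grip": 0}, {"tx": -0.09, "ty": -0.13, "tz": 0, "turn": 0, "grip": 0}, {"tx": -0.07, "ty": -0.14, "tz": 0, "turn": 0, "grip": 0}, {"tx": -0.04, "ty": -0.15, "tz": 0, "turn": 0, "grip": 0}, {"tx": -0.01, "ty": -0.16, "tz": 0, "turn": 0, "grip": 0}]}}

```text
time: 8.5
position: [0.4988, 0.0365, 0.1615]
tool_rot: [3.136, -0.006, -0.007]
ft_force: [-4.3, -6.3, 5.1]
grip_width: 0.268
grip_force: 30.0
```

```bash
python3 - <<'E'
from h import *;import pickle
from bench import ctrl
s=ctrl.get_state();t=ctrl.get_image("top");w=ctrl.get_image("wrist");c=ctrl.get_image("scene")
for n,im in(("top",t),("scene",c)):
  print(n,blobs(im["pixels"],(105,120,40),(125,255,255),(165,155,300,225) if n=="top" else (330,200,490,300)))
o=np.zeros((600,640,3),np.uint8);o[:220]=w["pixels"][:220];a=cv2.resize(t["pixels"][155:230,165:305],None,fx=4,fy=4,interpolation=3);o[225:525,:560]=a
cv2.imwrite("pics/m1.png",np.clip(o[:,:,::-1]*1.5,0,255).astype(np.uint8))
E
```

```text
top [(np.int32(182), [184.5, 183.9], [180, 172, 10, 25]), (np.int32(324), [208.0, 183.7], [198, 174, 21, 20]), (np.int32(160), [234.3, 188.9], [230, 178, 10, 22])]
scene [(np.int32(47), [441.4, 208.7], [437, 206, 10, 6]), (np.int32(236), [403.4, 239.6], [395, 228, 18, 24]), (np.int32(399), [434.9, 241.0], [423, 231, 25, 22]), (np.int32(244), [462.1, 262.1], [455, 249, 15, 27])]
```

View pics/m1.png

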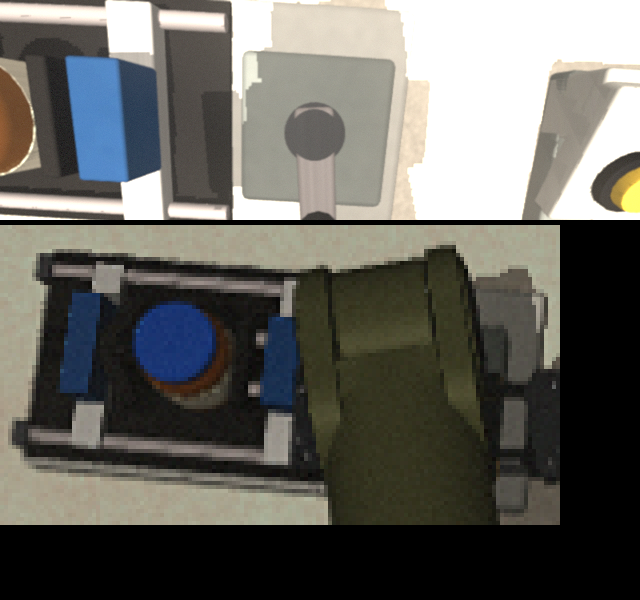

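The arm hides the hub from above, but the jar cap has shifted (209.6 to 208 px, about 5 mm), so the jaw is already pushing it. The knob still turns at about 5-6 N, so I'll continue in shorter steps.

>>> {"fn": "send_rows", "kwargs": {"steps": [{"tx": 0.01, "ty": -0.16, "tz": 0, "turn": 0, "grip": 0}, {"tx": 0.04, "ty": -0.15, "tz": 0, "turn": 0, "grip": 0}]}}

```text
time: 8.9
position: [0.501, 0.0562, 0.1615]
tool_rot: [3.137, -0.005, -0.009]
ft_force: [-6.3, -3.4, 6.0]
grip_width: 0.267
grip_force: 30.0
```

>>> {"fn": "send_rows", "kwargs": {"steps": [{"tx": 0.07, "ty": -0.14, "tz": 0, "turn": 0, "grip": 0}, {"tx": 0.09, "ty": -0.13, "tz": 0, "turn": 0, "grip": 0}]}}

```text
time: 9.15
position: [0.5104, 0.0741, 0.1615]
tool_rot: [3.139, -0.003, -0.01]
ft_force: [-6.7, -1.8, 6.8]
grip_width: 0.263
grip_force: 30.0
```

>>> {"fn": "send_rows", "kwargs": {"steps": [{"tx": 0.11, "ty": -0.11, "tz": 0, "turn": 0, "grip": 0}, {"tx": 0.13, "ty": -0.09, "tz": 0, "turn": 0, "grip": 0}]}}

```text
time: 9.4
position: [0.525, 0.0871, 0.1615]
tool_rot: [3.14, -0.001, -0.009]
ft_force: [-5.8, 0.8, 6.2]
grip_width: 0.266
grip_force: 30.0
```

>>> {"fn": "send_rows", "kwargs": {"steps": [{"tx": 0.14, "ty": -0.07, "tz": 0, "turn": 0, "grip": 0}, {"tx": 0.15, "ty": -0.04, "tz": 0, "turn": 0, "grip": 0}]}}

```text
time: 9.65
position: [0.5428, 0.0941, 0.1615]
tool_rot: [3.141, -0.0, -0.008]
ft_force: [-4.6, 0.8, 4.6]
grip_width: 0.267
grip_force: 30.0
```

```bash
cat > look.py <<'E'
from h import *;from mv import plan
from bench import ctrl
plan([])
s=ctrl.get_state();r=np.array([s["position"][0]-.554,s["position"][1]-.04]);a=np.arctan2(r[1],r[0]);f=s["ft_force"]
print("ang",np.degrees(a).round(1),"r",np.hypot(*r).round(4),"Ftan",-(f[0]*np.sin(a)-f[1]*np.cos(a)).round(2))
t=ctrl.get_image("top");c=ctrl.get_image("scene");B=((105,120,40),(125,255,255))
x=blobs(t["pixels"],*B,(165,155,300,225));y=blobs(c["pixels"],*B,(375,215,490,300))
print(x,y)
E
python3 look.py
```

```text
t 9.65 pos [0.5428 0.0941 0.1615] yaw -0.02 F [-4.56  0.83  4.58] w 0.267 toolz [-0.005 -0.001 -1.   ]
ang 101.7 r 0.0552 Ftan 4.3
[(np.int32(182), [184.5, 184.0], [180, 172, 10, 25]), (np.int32(321), [204.4, 183.2], [195, 174, 20, 20])] [(np.int32(68), [411.5, 241.6], [407, 231, 10, 22]), (np.int32(406), [439.4, 243.0], [427, 233, 25, 22]), (np.int32(244), [462.1, 262.0], [455, 249, 15, 27])]
```

>>> {"fn": "send_rows", "kwargs": {"steps": [{"tx": 0.16, "ty": -0.01, "tz": 0, "turn": 0, "grip": 0}, {"tx": 0.16, "ty": 0.01, "tz": 0, "turn": 0, "grip": 0}]}}

```text
time: 10.0
position: [0.5625, 0.0944, 0.1615]
tool_rot: [-3.141, 0.0, 0.005]
ft_force: [-5.2, 1.6, 3.0]
grip_width: 0.268
grip_force: 30.0
```

```bash
python3 look.py
```

```text
t 10.0 pos [0.5625 0.0944 0.1615] yaw -0.0 F [-5.2   1.58  3.02] w 0.268 toolz [-0.003  0.    -1.   ]
ang 81.1 r 0.055 Ftan 5.38
[(np.int32(181), [184.6, 184.0], [180, 172, 10, 25]), (np.int32(320), [203.4, 183.2], [194, 174, 20, 20]), (np.int32(28), [227.9, 196.6], [225, 193, 6, 7])] [(np.int32(134), [411.0, 239.8], [405, 230, 13, 24]), (np.int32(396), [440.4, 243.5], [429, 233, 24, 22]), (np.int32(245), [462.1, 262.0], [455, 249, 15, 27])]
```

>>> {"fn": "send_rows", "kwargs": {"steps": [{"tx": 0.15, "ty": 0.04, "tz": 0, "turn": 0, "grip": 0}, {"tx": 0.14, "ty": 0.07, "tz": 0, "turn": 0, "grip": 0}]}}

```text
time: 10.35
position: [0.5804, 0.0881, 0.1616]
tool_rot: [-3.14, -0.0, 0.003]
ft_force: [-4.0, 2.9, 3.7]
grip_width: 0.273
grip_force: 30.0
```

```bash
python3 look.py; python3 -c "
from arc import *
arc((.554,.040),.055,60,10,14)"
```

```text
t 10.35 pos [0.5804 0.0881 0.1616] yaw 0.01 F [-3.97  2.91  3.75] w 0.273 toolz [-0.002  0.001 -1.   ]
ang 61.2 r 0.0548 Ftan 4.88
[(np.int32(185), [184.5, 184.0], [180, 172, 10, 25]), (np.int32(322), [202.5, 183.0], [193, 173, 20, 21]), (np.int32(105), [229.2, 193.5], [224, 187, 11, 13])] [(np.int32(174), [410.7, 242.5], [405, 233, 14, 21]), (np.int32(401), [441.5, 243.9], [430, 234, 24, 22]), (np.int32(245), [462.1, 262.0], [455, 249, 15, 27])]
50 [0.13 0.09]
40 [0.11 0.11]
30 [0.09 0.13]
20 [0.07 0.14]
10 [0.04 0.15]
0 [0.01 0.16]
-10 [-0.01  0.16]
-20 [-0.04  0.15]
-30 [-0.07  0.14]
-40 [-0.09  0.13]
-50 [-0.11  0.11]
-60 [-0.13  0.09]
-70 [-0.14  0.07]
-80 [-0.15  0.04]
```

>>> {"fn": "send_rows", "kwargs": {"steps": [{"tx": 0.13, "ty": 0.08, "tz": 0, "turn": 0, "grip": 0}, {"tx": 0.11, "ty": 0.1, "tz": 0, "turn": 0, "grip": 0}]}}

```text
time: 10.7
position: [0.5945, 0.0769, 0.1615]
tool_rot: [-3.141, -0.0, 0.004]
ft_force: [-4.3, 3.4, 3.8]
grip_width: 0.269
grip_force: 30.0
```

```bash
python3 look.py
```

```text
t 10.7 pos [0.5945 0.0769 0.1615] yaw 0.0 F [-4.34  3.4   3.8 ] w 0.269 toolz [-0.002  0.001 -1.   ]
ang 42.3 r 0.0548 Ftan 5.43
[(np.int32(183), [184.5, 184.0], [180, 172, 10, 25]), (np.int32(322), [202.4, 183.0], [193, 173, 20, 21]), (np.int32(144), [228.4, 191.2], [223, 183, 12, 17])] [(np.int32(238), [410.5, 242.6], [402, 231, 17, 24]), (np.int32(401), [441.6, 244.0], [430, 234, 24, 22]), (np.int32(245), [462.1, 262.0], [455, 249, 15, 27])]
```

The jar has stopped moving and is seated, so I'll now compress the sprung pad.

>>> {"fn": "send_rows", "kwargs": {"steps": [{"tx": 0.09, "ty": 0.13, "tz": 0, "turn": 0, "grip": 0}, {"tx": 0.07, "ty": 0.14, "tz": 0, "turn": 0, "grip": 0}]}}

```text
time: 11.05
position: [0.6042, 0.0618, 0.1615]
tool_rot: [-3.139, -0.001, 0.003]
ft_force: [-4.9, 6.7, 2.6]
grip_width: 0.269
grip_force: 30.0
```

```bash
python3 look.py
```

```text
t 11.05 pos [0.6042 0.0618 0.1615] yaw 0.05 F [-4.88  6.72  2.56] w 0.269 toolz [-0.002  0.002 -1.   ]
ang 23.5 r 0.0547 Ftan 8.11
[(np.int32(182), [184.5, 184.0], [180, 172, 10, 25]), (np.int32(323), [202.4, 183.0], [193, 173, 20, 21]), (np.int32(191), [228.0, 188.3], [223, 177, 11, 23])] [(np.int32(240), [411.4, 242.8], [403, 231, 17, 24]), (np.int32(402), [441.5, 244.1], [430, 234, 24, 22]), (np.int32(243), [462.1, 261.9], [455, 249, 15, 27])]
```

>>> {"fn": "send_rows", "kwargs": {"steps": [{"tx": -0.03, "ty": -0.04, "tz": 0, "turn": 0, "grip": 0}, {"tx": 0, "ty": 0, "tz": 0, "turn": 0, "grip": 0.75}, {"tx": 0, "ty": 0, "tz": 0, "turn": 0, "grip": 0.75}, {"tx": 0, "ty": 0, "tz": 0, "turn": 0, "grip": 0.75}, {"tx": 0, "ty": 0, "tz": 0, "turn": 0, "grip": 0.75}, {"tx": 0, "ty": 0, "tz": -0.2, "turn": 0, "grip": 0.75}, {"tx": 0, "ty": 0, "tz": -0.5, "turn": 0, "grip": 0.75}, {"tx": 0, "ty": 0, "tz": -0.5, "turn": 0, "grip": 0.75}, {"tx": 0, "ty": 0, "tz": -0.5, "turn": 0, "grip": 0.75}]}}

```text
time: 12.28
position: [0.6038, 0.0619, 0.2655]
tool_rot: [3.141, -0.002, 0.002]
ft_force: [0.3, 0.2, 0.7]
grip_width: 0.754
grip_force: 0.0
```

```bash
python3 look.py; python3 mv.py "[(.56,-.2175,.26)]"
```

```text
t 12.28 pos [0.6038 0.0619 0.2655] yaw -0.07 F [0.28 0.19 0.68] w 0.754 toolz [ 0.001 -0.    -1.   ]
ang 23.8 r 0.0544 Ftan 0.06
[(np.int32(182), [184.5, 184.0], [180, 172, 10, 25]), (np.int32(325), [202.3, 183.0], [193, 173, 20, 21]), (np.int32(196), [228.0, 188.2], [223, 177, 11, 23])] [(np.int32(242), [411.3, 242.9], [403, 231, 17, 24]), (np.int32(403), [441.6, 244.1], [430, 234, 24, 22]), (np.int32(246), [462.1, 262.1], [455, 249, 15, 27])]
t 12.38 pos [0.6056 0.0626 0.2682] yaw -0.08 F [ 0.09  0.49 -0.22] w 0.748 toolz [ 0.007  0.    -1.   ]
[-0.755  4.67   0.129]
```

>>> {"fn": "send_rows", "kwargs": {"steps": [{"tx": -0.3, "ty": 0.75, "tz": 0, "turn": 0, "grip": 0}, {"tx": -0.3, "ty": 0.75, "tz": 0, "turn": 0, "grip": 0}, {"tx": -0.3, "ty": 0.75, "tz": 0, "turn": 0, "grip": 0}, {"tx": -0.3, "ty": 0.75, "tz": 0, "turn": 0, "grip": 0}, {"tx": -0.3, "ty": 0.75, "tz": 0, "turn": 0, "grip": 0}, {"tx": -0.3, "ty": 0.75, "tz": 0, "turn": 0, "grip": 0}, {"tx": -0.3, "ty": 0.75, "tz": 0, "turn": 0, "grip": 0}, {"tx": -0.3, "ty": 0.75, "tz": 0, "turn": 0, "grip": 0}, {"tx": 0, "ty": 0, "tz": 0, "turn": 0, "grip": 0}, {"tx": 0, "ty": 0, "tz": 0, "turn": 0, "grip": 0}], "newtons": 20}}

```text
time: 13.62
position: [0.4592, -0.2973, 0.2633]
tool_rot: [-3.141, 0.002, -0.0]
ft_force: [-0.0, -0.2, -0.7]
grip_width: 0.006
grip_force: 0.0
```

```bash
python3 - <<'E'
from h import *;import pickle
from mv import plan;plan([])
from bench import ctrl
np.set_printoptions(precision=4,suppress=True)
d=pickle.load(open("d0.pkl","rb"));t,c=d["top"],d["scene"]
s=ctrl.get_state();w=ctrl.get_image("wrist");T=wristT(w,s)
cv2.imwrite("pics/w3.png",w["pixels"][:,:,::-1])
C={"yellow":((20,120,80),(34,255,255),(357,212),(283.3,192.3)),"green":((45,100,40),(80,255,255),(375.7,213.3),(265.8,186.1)),"red":((0,140,60),(8,255,255),(394.2,214.6),(249,179.4)),"blue":((105,120,40),(125,255,255),(412.7,215.8),(232.4,174.1))}
for n,(a,b,u,v) in C.items():
    bl=[x for x in blobs(w["pixels"],a,b,(0,0,640,215),300)];print(n,bl)
    for x in bl: print(plane(w,x[1],.076,T),tri(ray(w,x[1],T),ray(t,u),ray(c,v)))
E
```

```text
t 13.62 pos [ 0.4592 -0.2973  0.2633] yaw -0.08 F [-0.01 -0.21 -0.69] w 0.006 toolz [ 0.     0.001 -1.   ]
yellow [(np.int32(1099), [241.3, 131.8], [223, 113, 38, 38])]
[ 0.5093 -0.2179  0.076 ] (array([ 0.5077, -0.2175,  0.0759]), [np.float64(0.001656141729348112), np.float64(0.0009269856281657086), np.float64(0.0010063240159052266)])
green [(np.int32(911), [298.6, 134.2], [282, 117, 35, 35])]
[ 0.5067 -0.2771  0.076 ] (array([ 0.5054, -0.2774,  0.0755]), [np.float64(0.001320958341699385), np.float64(0.001105887948024164), np.float64(0.0002913515287100671)])
red [(np.int32(1012), [356.2, 136.3], [339, 118, 36, 37])]
[ 0.5045 -0.3367  0.076 ] (array([ 0.5029, -0.3368,  0.0774]), [np.float64(0.0017208695868092575), np.float64(0.0013750823998862568), np.float64(0.00047452994867523766)])
blue []
```

View pics/w3.png

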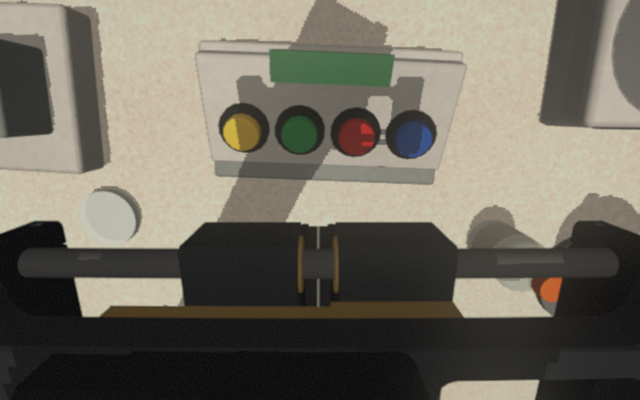

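The row is clear: yellow (241,132), green (299,134), red (356,136), blue (about 412,138). The heights agree at about 0.076 m with 60 mm spacing. Next I'll hover above yellow.

>>> {"fn": "send_rows", "kwargs": {"steps": [{"tx": 0.16, "ty": -0.33, "tz": 0.6, "turn": 0, "grip": 0}, {"tx": 0.16, "ty": -0.33, "tz": 0.65, "turn": 0, "grip": 0}, {"tx": 0.16, "ty": -0.33, "tz": 0.65, "turn": 0, "grip": 0}, {"tx": 0.17, "ty": -0.34, "tz": 0.65, "turn": 0, "grip": 0}, {"tx": 0, "ty": 0, "tz": 0, "turn": 0, "grip": 0}]}}

```text
time: 14.3
position: [0.4973, -0.2136, 0.108]
tool_rot: [-3.137, -0.008, 0.007]
ft_force: [-0.4, -0.6, 0.5]
grip_width: 0.003
grip_force: 0.0
```

```bash
python3 mv.py "[]"
```

```text
t 14.3 pos [ 0.4973 -0.2136  0.108 ] yaw 0.3 F [-0.35 -0.62  0.5 ] w 0.003 toolz [-0.005  0.004 -1.   ]
```

>>> {"fn": "send_rows", "kwargs": {"steps": [{"tx": 0.03, "ty": 0, "tz": 0.09, "turn": 0, "grip": 0}, {"tx": 0.03, "ty": 0, "tz": 0.09, "turn": 0, "grip": 0}, {"tx": 0.01, "ty": 0, "tz": 0.03, "turn": 0, "grip": 0}, {"tx": 0, "ty": 0, "tz": 0, "turn": 0, "grip": 0}]}}

```text
time: 14.8
position: [0.5025, -0.2188, 0.0983]
tool_rot: [3.141, -0.004, 0.001]
ft_force: [0.0, 0.0, 0.2]
grip_width: 0.006
grip_force: 0.0
```

>>> {"fn": "send_rows", "kwargs": {"steps": [{"tx": 0.01, "ty": 0, "tz": 0.03, "turn": 0, "grip": 0}, {"tx": 0.01, "ty": 0, "tz": 0.03, "turn": 0, "grip": 0}]}}

```text
time: 15.05
position: [0.5037, -0.2184, 0.0945]
tool_rot: [3.141, -0.003, 0.0]
ft_force: [-0.9, 0.3, 1.2]
grip_width: 0.005
grip_force: 0.9
```

>>> {"fn": "send_rows", "kwargs": {"steps": [{"tx": 0.01, "ty": 0, "tz": 0.03, "turn": 0, "grip": 0}, {"tx": 0.01, "ty": 0, "tz": 0.03, "turn": 0, "grip": 0}]}}

```text
time: 15.3
position: [0.505, -0.2185, 0.091]
tool_rot: [3.141, -0.003, 0.0]
ft_force: [-0.9, 1.2, 3.9]
grip_width: 0.004
grip_force: 1.8
```

>>> {"fn": "send_rows", "kwargs": {"steps": [{"tx": 0.01, "ty": 0, "tz": 0.03, "turn": 0, "grip": 0}, {"tx": 0.01, "ty": 0, "tz": 0.03, "turn": 0, "grip": 0}]}}

```text
time: 15.55
position: [0.5063, -0.2186, 0.0874]
tool_rot: [3.141, -0.003, 0.001]
ft_force: [-1.7, -0.3, 5.0]
grip_width: 0.005
grip_force: 2.8
```

>>> {"fn": "send_rows", "kwargs": {"steps": [{"tx": 0.005, "ty": 0, "tz": 0.02, "turn": 0, "grip": 0}, {"tx": 0, "ty": 0, "tz": 0, "turn": 0, "grip": 0}, {"tx": 0, "ty": 0, "tz": 0, "turn": 0, "grip": 0}, {"tx": 0, "ty": 0, "tz": 0, "turn": 0, "grip": 0}, {"tx": 0, "ty": 0, "tz": 0, "turn": 0, "grip": 0}]}}

```text
time: 16.18
position: [0.5065, -0.2186, 0.0868]
tool_rot: [3.141, -0.003, 0.0]
ft_force: [-2.3, 0.8, 8.8]
grip_width: 0.012
grip_force: 4.6
```

```bash
python3 - <<'E'
from h import *
from mv import plan;plan([])
from bench import ctrl
w=ctrl.get_image("wrist");c=ctrl.get_image("scene")
a=w["pixels"][60:260,150:500];b=cv2.resize(c["pixels"][150:230,200:310],None,fx=4,fy=4,interpolation=3)
o=np.zeros((530,440,3),np.uint8);o[:200,:350]=a;o[205:525]=b
cv2.imwrite("pics/y.png",np.clip(o[:,:,::-1]*1.4,0,255).astype(np.uint8))
E
```

```text
t 16.18 pos [ 0.5065 -0.2186  0.0868] yaw -0.1 F [-2.29  0.82  8.77] w 0.012 toolz [ 0.    -0.001 -1.   ]
```

View pics/y.png

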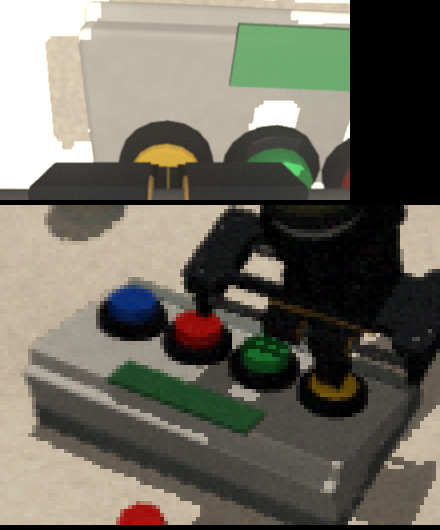

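Yellow is seated in its housing, and the force rose from 5 N to 9 N as it bottomed out. It has been held for over 0.5 s. I'll back off along the key's normal, lift, and cross over to blue.

>>> {"fn": "send_rows", "kwargs": {"steps": [{"tx": -0.035, "ty": 0, "tz": -0.11, "turn": 0, "grip": 0}, {"tx": -0.05, "ty": 0, "tz": -0.15, "turn": 0, "grip": 0}, {"tx": -0.05, "ty": 0, "tz": -0.15, "turn": 0, "grip": 0}, {"tx": 0, "ty": 0, "tz": -0.5, "turn": 0, "grip": 0}, {"tx": -0.03, "ty": 0.75, "tz": 0, "turn": 0, "grip": 0}, {"tx": -0.03, "ty": 0.75, "tz": 0, "turn": 0, "grip": 0}, {"tx": -0.03, "ty": 0.75, "tz": 0, "turn": 0, "grip": 0}, {"tx": -0.03, "ty": 0.74, "tz": 0, "turn": 0, "grip": 0}, {"tx": 0, "ty": 0, "tz": 0, "turn": 0, "grip": 0}, {"tx": 0, "ty": 0, "tz": 0.3, "turn": 0, "grip": 0}, {"tx": 0, "ty": 0, "tz": 0.2, "turn": 0, "grip": 0}, {"tx": 0, "ty": 0, "tz": 0, "turn": 0, "grip": 0}]}}

```text
time: 17.77
position: [0.4901, -0.3956, 0.1086]
tool_rot: [-3.139, -0.001, 0.004]
ft_force: [0.1, -0.5, -0.2]
grip_width: 0.002
grip_force: 0.0
```

>>> {"fn": "send_rows", "kwargs": {"steps": [{"tx": 0.03, "ty": 0, "tz": 0.09, "turn": 0, "grip": 0}, {"tx": 0.03, "ty": 0, "tz": 0.09, "turn": 0, "grip": 0}, {"tx": 0.02, "ty": 0, "tz": 0.06, "turn": 0, "grip": 0}, {"tx": 0, "ty": 0, "tz": 0, "turn": 0, "grip": 0}]}}

```text
time: 18.27
position: [0.4955, -0.3975, 0.0958]
tool_rot: [-3.141, 0.002, 0.001]
ft_force: [0.9, -0.1, 0.6]
grip_width: 0.006
grip_force: 0.0
```

>>> {"fn": "send_rows", "kwargs": {"steps": [{"tx": 0.01, "ty": 0, "tz": 0.03, "turn": 0, "grip": 0}, {"tx": 0.01, "ty": 0, "tz": 0.03, "turn": 0, "grip": 0}, {"tx": 0.01, "ty": 0, "tz": 0.03, "turn": 0, "grip": 0}, {"tx": 0.01, "ty": 0, "tz": 0.03, "turn": 0, "grip": 0}]}}

```text
time: 18.77
position: [0.4981, -0.3979, 0.0894]
tool_rot: [3.141, -0.003, 0.001]
ft_force: [-1.0, -0.1, 4.0]
grip_width: 0.004
grip_force: 2.2
```

>>> {"fn": "send_rows", "kwargs": {"steps": [{"tx": 0.01, "ty": 0, "tz": 0.03, "turn": 0, "grip": 0}, {"tx": 0, "ty": 0, "tz": 0, "turn": 0, "grip": 0}]}}

```text
time: 19.02
position: [0.4988, -0.398, 0.0876]
tool_rot: [3.141, -0.003, 0.001]
ft_force: [-0.9, 1.3, 5.5]
grip_width: 0.007
grip_force: 2.7
```

>>> {"fn": "send_rows", "kwargs": {"steps": [{"tx": 0.007, "ty": 0, "tz": 0.02, "turn": 0, "grip": 0}, {"tx": 0.004, "ty": 0, "tz": 0.01, "turn": 0, "grip": 0}, {"tx": 0, "ty": 0, "tz": 0, "turn": 0, "grip": 0}, {"tx": 0, "ty": 0, "tz": 0, "turn": 0, "grip": 0}, {"tx": 0, "ty": 0, "tz": 0, "turn": 0, "grip": 0}, {"tx": 0, "ty": 0, "tz": 0, "turn": 0, "grip": 0}]}}

```text
time: 19.77
position: [0.4992, -0.398, 0.0867]
tool_rot: [3.141, -0.003, -0.0]
ft_force: [-4.0, 1.1, 9.4]
grip_width: 0.004
grip_force: 5.4
```

>>> {"fn": "send_rows", "kwargs": {"steps": [{"tx": -0.04, "ty": 0, "tz": -0.12, "turn": 0, "grip": 0}, {"tx": -0.05, "ty": 0, "tz": -0.15, "turn": 0, "grip": 0}, {"tx": -0.05, "ty": 0, "tz": -0.15, "turn": 0, "grip": 0}, {"tx": 0, "ty": 0, "tz": -0.5, "turn": 0, "grip": 0}, {"tx": 0.02, "ty": -0.67, "tz": 0, "turn": 0, "grip": 0}, {"tx": 0.03, "ty": -0.67, "tz": 0, "turn": 0, "grip": 0}, {"tx": 0.03, "ty": -0.67, "tz": 0, "turn": 0, "grip": 0}, {"tx": 0, "ty": 0, "tz": 0, "turn": 0, "grip": 0}, {"tx": 0, "ty": 0, "tz": 0.3, "turn": 0, "grip": 0}, {"tx": 0, "ty": 0, "tz": 0.2, "turn": 0, "grip": 0}, {"tx": 0, "ty": 0, "tz": 0, "turn": 0, "grip": 0}]}}

```text
time: 21.15
position: [0.4942, -0.2775, 0.1083]
tool_rot: [-3.139, 0.005, 0.005]
ft_force: [-0.5, 0.7, -0.4]
grip_width: 0.007
grip_force: 0.0
```

>>> {"fn": "send_rows", "kwargs": {"steps": [{"tx": 0.03, "ty": 0, "tz": 0.09, "turn": 0, "grip": 0}, {"tx": 0.03, "ty": 0, "tz": 0.09, "turn": 0, "grip": 0}, {"tx": 0.02, "ty": 0, "tz": 0.06, "turn": 0, "grip": 0}, {"tx": 0, "ty": 0, "tz": 0, "turn": 0, "grip": 0}]}}

```text
time: 21.65
position: [0.5006, -0.2769, 0.0958]
tool_rot: [-3.141, 0.002, 0.001]
ft_force: [0.3, 0.6, 0.9]
grip_width: 0.007
grip_force: 0.0
```

>>> {"fn": "send_rows", "kwargs": {"steps": [{"tx": 0.01, "ty": 0, "tz": 0.03, "turn": 0, "grip": 0}, {"tx": 0.01, "ty": 0, "tz": 0.03, "turn": 0, "grip": 0}, {"tx": 0.01, "ty": 0, "tz": 0.03, "turn": 0, "grip": 0}, {"tx": 0.01, "ty": 0, "tz": 0.03, "turn": 0, "grip": 0}]}}

```text
time: 22.15
position: [0.5033, -0.2772, 0.0893]
tool_rot: [3.141, -0.003, 0.001]
ft_force: [-0.7, 0.1, 4.3]
grip_width: 0.006
grip_force: 2.3
```

>>> {"fn": "send_rows", "kwargs": {"steps": [{"tx": 0.01, "ty": 0, "tz": 0.03, "turn": 0, "grip": 0}, {"tx": 0, "ty": 0, "tz": 0, "turn": 0, "grip": 0}]}}

```text
time: 22.4
position: [0.5039, -0.2773, 0.0875]
tool_rot: [3.141, -0.003, 0.001]
ft_force: [-2.2, 0.6, 5.2]
grip_width: 0.004
grip_force: 2.8
```

>>> {"fn": "send_rows", "kwargs": {"steps": [{"tx": 0.007, "ty": 0, "tz": 0.02, "turn": 0, "grip": 0}, {"tx": 0.004, "ty": 0, "tz": 0.01, "turn": 0, "grip": 0}, {"tx": 0, "ty": 0, "tz": 0, "turn": 0, "grip": 0}, {"tx": 0, "ty": 0, "tz": 0, "turn": 0, "grip": 0}, {"tx": 0, "ty": 0, "tz": 0, "turn": 0, "grip": 0}, {"tx": 0, "ty": 0, "tz": 0, "turn": 0, "grip": 0}]}}

```text
time: 23.15
position: [0.5043, -0.2773, 0.0867]
tool_rot: [3.141, -0.003, -0.0]
ft_force: [-3.7, 1.3, 11.6]
grip_width: 0.003
grip_force: 6.2
```

>>> {"fn": "send_rows", "kwargs": {"steps": [{"tx": -0.04, "ty": 0, "tz": -0.12, "turn": 0, "grip": 0}, {"tx": -0.05, "ty": 0, "tz": -0.15, "turn": 0, "grip": 0}, {"tx": -0.05, "ty": 0, "tz": -0.15, "turn": 0, "grip": 0}, {"tx": 0, "ty": 0, "tz": -0.6, "turn": 0, "grip": 0}, {"tx": 0, "ty": 0, "tz": -0.6, "turn": 0, "grip": 0}, {"tx": 0, "ty": 0, "tz": -0.6, "turn": 0, "grip": 0}, {"tx": 0, "ty": 0, "tz": 0, "turn": 0, "grip": 0}, {"tx": 0, "ty": 0, "tz": 0, "turn": 0, "grip": 0}]}}

```text
time: 24.15
position: [0.4953, -0.2769, 0.2179]
tool_rot: [-3.141, 0.003, 0.002]
ft_force: [0.1, -0.1, -0.4]
grip_width: 0.005
grip_force: 0.0
```

```bash
python3 look.py
```

```text
t 24.15 pos [ 0.4953 -0.2769  0.2179] yaw -0.1 F [ 0.1  -0.1  -0.42] w 0.005 toolz [-0.001  0.    -1.   ]
ang -100.5 r 0.3223 Ftan 0.11
[(np.int32(182), [184.5, 184.0], [180, 172, 10, 25]), (np.int32(325), [202.3, 183.0], [193, 173, 20, 21]), (np.int32(197), [228.0, 188.2], [223, 177, 11, 23])] [(np.int32(240), [411.4, 242.8], [403, 231, 17, 24]), (np.int32(400), [441.6, 244.0], [430, 234, 24, 22]), (np.int32(244), [462.1, 262.1], [455, 249, 15, 27])]
```

The jar hasn't moved and is still clamped, and the arm is clear. Handing in.

```bash
python3 -c "
from bench import ctrl
print(ctrl.close_job())"
```

```text
the job is handed in; nothing more can be done
None
```

I turned the crank until the jar was seated against the stop (estimated clamp about 20 N), pressed yellow, blue and green in turn to the bottom (wrist force peaked at 9–12 N) with at least half a second's hold each, and handed the job in at about 24 s with the jar unmoved; no verdict came back.

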